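Empty a bench tester's catch drawer into the module tote

TASK

The tester has dropped two finished modules into its catch drawer. Pull the drawer out to its stop, lift both modules out and lower each one gently, not dropped, into an empty pocket of the three-pocket tote so that it lies flat on the pocket's floor; one pocket already holds a module, which stays there. Then push the drawer fully home so that the tester can go on, and do not disturb the loose things standing about.

Things in the scene. Friction and masses are not known exactly. Their poses are not given: they have to be found in the camera images.
- tester: cream bench tester, fixed, 145 deep x 206 wide x 157 mm high, with a lower hood (86 mm high) in front and a taller tower with screen and feed slot from 99 mm behind the front face. Origin at bench height under the middle of its front face; x points into the machine (the drawer comes out along -x), y to its left as seen from the robot, z up
- drawer (a joint): how far the grey-fronted catch drawer under the hood is pulled out, m: 0 = home, 0.135 = at its stop; it may start up to 10 mm ajar. It slides with about 2 N of friction and stays where it is left.
- drawer_tray (a point): middle of the tray floor, 14 mm above the bench; moves with the drawer. The open tray is 131 mm long inside along the tester's x and 174 mm wide; its side and back walls stand 12 mm above its floor, its front panel reaches to 54 mm above the bench. At the stop the tray is clear of the hood, with 25 to 45 mm for a finger before and behind each module
- drawer_handle (a point): middle of the drawer's round steel bar handle, 40 mm above the bench; moves with the drawer. The bar is 10 mm thick and runs 90 mm along the tester's y, its centre 35 mm in front of the drawer's front panel, which leaves 30 mm clear between bar and panel, open from above
- mod_a: small black optical module, a box 30 mm high with a white label on top; origin at its underside, x across its ports, z up. The box reaches from x = -29 to +33 mm (62 mm, the width to grip; the port sockets stand 3 mm further out at -x) and from y = -36 to +36 mm. About 0.14 kg. Finished module in the left half of the drawer, ports to the front, its x roughly along the tester's x
- mod_b: small black optical module, a box 30 mm high with a white label on top; origin at its underside, x across its ports, z up. The box reaches from x = -29 to +33 mm (62 mm, the width to grip; the port sockets stand 3 mm further out at -x) and from y = -36 to +36 mm. About 0.14 kg. Finished module in the right half of the drawer, ports to the front, its x roughly along the tester's x
- mod_old: small black optical module, a box 30 mm high with a white label on top; origin at its underside, x across its ports, z up. The box reaches from x = -29 to +33 mm (62 mm, the width to grip; the port sockets stand 3 mm further out at -x) and from y = -36 to +36 mm. About 0.14 kg. Already packed in one of the tote's pockets, which one varies; stays there
- tote: low carrying tote, loose, 0.9 kg, 100 (x) x 292 (y) mm: black shell, pink insert with three pockets in a row along y, their rims 18 mm above the bench and floors 6 mm above it, 10 mm ridges between them; black grips 57 mm high at both ends. Origin at the middle of its underside, z up
- pocket_1 (a point): middle of the first (y = -92 mm) pocket's floor in the tote (axes as the tote's). The pocket is 72 mm along x and 82 mm along y and 12 mm deep, so a module (62 x 72) lies in it with its x along the tote's x, either way round, with 5 mm to spare on each side and its upper 18 mm standing clear
- pocket_2 (a point): middle of the middle pocket's floor in the tote (axes as the tote's). The pocket is 72 mm along x and 82 mm along y and 12 mm deep, so a module (62 x 72) lies in it with its x along the tote's x, either way round, with 5 mm to spare on each side and its upper 18 mm standing clear
- pocket_3 (a point): middle of the third (y = +92 mm) pocket's floor in the tote (axes as the tote's). The pocket is 72 mm along x and 82 mm along y and 12 mm deep, so a module (62 x 72) lies in it with its x along the tote's x, either way round, with 5 mm to spare on each side and its upper 18 mm standing clear
- adapter_brass: brass threaded adapter standing upright, 16 x 18 x 28 mm, origin at its foot; only stands nearby, leave it where it is
- adapter_steel: silvery threaded adapter standing upright, 16 x 18 x 28 mm, origin at its foot; only stands nearby, leave it where it is
- amber_tape: amber tape roll lying flat, 84 mm across, 20 mm high, origin under its middle; only stands nearby, leave it where it is

How it is judged:
By the outcome, as a careful person would: the job done as asked, in the order asked, and still so for the second after the job is handed in, with the robot touching nothing.
It also fails if it takes over 72 s, if anything falls off the work surface, if the arm or the gripper's body presses on something with over 40 N, if the wrist force passes 120 N, or if a joint passes its speed limit or range.

ROBOT

A 6-joint arm with a two-finger parallel gripper is mounted at the origin on a cart in front of the work surface, level with it; the furniture and walls round the work are solid. World frame = base frame: x ahead of the robot, y to its left, z up, the work surface at z = 0. Lengths are in m, angles in rad, forces in N, time in s.
With the tool pointing down it reaches from about 0.375 to 0.9 m from the base axis. Payload 3.1 kg.
Tool frame: the origin (TCP) lies midway between the tips of the shut fingers; the grasp point (between the pads) lies robot.grip_depth behind it (robot.grip_depth is the distance from the TCP to the grasp point, in m); z points along the fingers, y is the line along which they close (so a half turn about z gives the same grasp; the last joint's range is limited). The gripper opens to 87 mm and grips with 3 to 60 N. Pads are 19 mm wide; open, the fingers measure 117 mm over their backs; the gripper's body (75 mm by 190 mm) begins 51 mm behind the grasp point.
Start: joints at [-1.369, 0.527, 1.433, -0, 1.181, -0.178], TCP at [0.232, -0.58, 0.223] pointing down, gripper open.
Joint ranges: [-3.08, 3.08], [-0.75, 2.2], [0.22, 2.44], [-1.43, 4.57], [0, 2.65], [-2.85, 2.85]. Speed limits (rad/s): [2.79, 2.79, 3.14, 3.14, 3.14, 3.14].

INTERFACE

Orientations are given as a unit quaternion [x, y, z, w].
In Python, from rig import robot gives the robot as it stands.
- The arm moves only by the shell command python3 nudge.py [OPENING] [FORCE], which reads ROWS from standard input. ROWS is a JSON list of rows, 1 to 20 of them, each an object with the fields sx, sy, sz (the shift in m), yaw (a turn about the tool's z in rad); a field left out counts as zero; each row shifts and turns the commanded pose from where the row before left it, along the tool's axes as they then stand; what a row does not reach is not made up. A row lasts 1/12 s, in which the tool goes at most 0.0417 m and 0.125 rad, less where a joint would pass 70% of its speed; a pose out of reach is approached as far as the arm can. OPENING is the finger opening in m, set as the command begins (- or left out keeps the last). The fingers move at their own pace and stop on an object; FORCE is the grip in N (left out, the last holds). Time passes only in rows, so rows that do not move let the fingers close. It prints the time, the measured TCP pose, the force, the opening and the grip force at its end. Input that does not fit is refused with a message, and nothing moves.
- robot.get_obs(): the state, without advancing time (a new reading comes with each control period).
- robot.camera(name): name is "side" or "top"; returns a dict with "img" (384x512x3 uint8, red, green, blue), "fx", "fy", "cx", "cy" (pixels), "k1" (the pictures are not rectified: a ray, as slopes to the right and down, at radius r is drawn at 1 + k1 r^2 times it, then the intrinsics apply), "xyz" and "attitude" of the camera in the world. Camera axes: x right, y down, z forward; pixel columns grow to the right and rows downward; lengths in m; the calibration is good to about 2 mm. A picture is of the moment at which its call begins. There is no depth.
- robot.hand_in(): hands the job in; it is judged then, once.
The state is a dict: "time": time; "q": joint angles; "joint_velocities": joint speeds; "joint_torque": joint torques, N m; "position": TCP position; "tool_rot": TCP orientation; "ft_force": force on the tool from outside, world axes, zero at the start; "moment": the same for the moment, N m; "grip_width": finger opening in m; "grip_force": force on a finger pad.
Only numpy, scipy, OpenCV 4.12 (cv2) and the standard library are available. Lean on these libraries where they do the work, as an engineer would, in place of code of your own. Each camera call takes 0.05 s, during which the arm holds its last target. There are 200 camera calls.

## Working session

There is one attempt and no reset: what is moved stays moved. The work goes in short steps, Python scripts to look and compute and a shell command to move; the robot and the scene stay as the last step left them, time stands still between calls to the robot, and variables do not carry over. Pictures are saved under pics/ and viewed, at most 10 in all, crops included, and the job is handed in when it is done.

```bash
ls; mkdir -p pics
python3 - <<'E'
from rig import robot
import cv2,numpy as np
print(robot.grip_depth, {k:np.round(v,4).tolist() if not isinstance(v,dict) else v for k,v in robot.get_obs().items()})
for n in("top","side"):
    c=robot.camera(n); cv2.imwrite(f"pics/{n}0.png",cv2.resize(c["img"][...,::-1],(768,576)))
    print({k:v for k,v in c.items() if k!="img"})
E
```

```text
nudge.py
pics
rig.py
0.0187 {'time': 0.0, 'q': [-1.3695, 0.5285, 1.4339, -0.0, 1.1814, -0.1785], 'joint_velocities': [-0.0005, -0.0008, -0.0018, 0.0002, 0.0008, -0.0017], 'joint_torque': [-0.0007, -44.0048, -17.6592, 0.0634, 0.0583, -0.0002], 'position': [0.2316, -0.5797, 0.2216], 'tool_rot': [0.982, 0.1888, -0.0, -0.0011], 'ft_force': [-0.1494, -0.7848, 0.4167], 'moment': [-0.0277, -0.0097, 0.0355], 'grip_force': 0.0, 'grip_width': 0.0871}
{'fx': 396.85847544952594, 'fy': 396.85847544952594, 'cx': 256.5301181855954, 'cy': 198.78846480316085, 'k1': -0.07981992027009864, 'xyz': array([0.32407608, 0.16405165, 1.01970122]), 'attitude': array([ 0.705615  , -0.70048441,  0.0732221 , -0.07789477])}
{'fx': 426.44483533483253, 'fy': 426.44483533483253, 'cx': 252.17505988489359, 'cy': 194.18307463994256, 'k1': 0.03242519438386682, 'xyz': array([0.42552552, 1.03643167, 0.6728477 ]), 'attitude': array([-0.06229206,  0.88049233, -0.46941576,  0.02240095])}
```

View pics/top0.png

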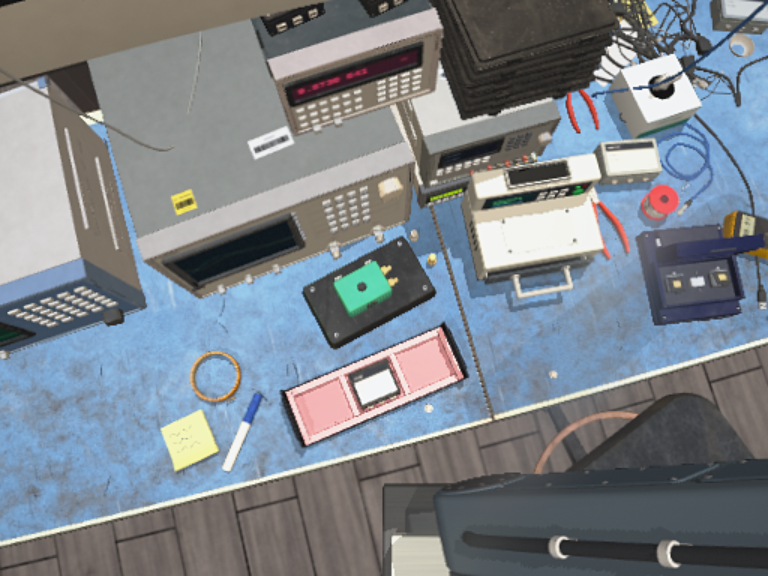

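View pics/side0.png

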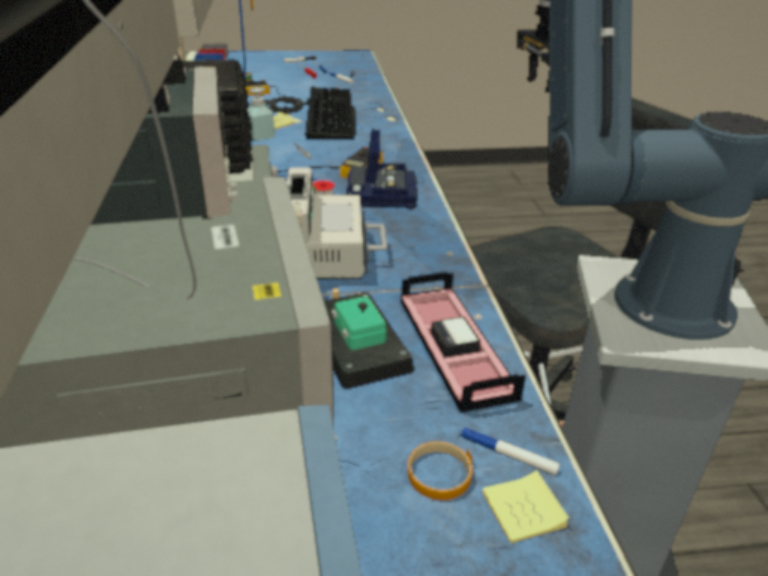

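Top view (768x576): the tester handle bar is at about (545,287), and the tote spans (285,390)-(465,375) with mod_old in its middle pocket. The adapters are at (415,235) and (432,258), and the tape at (215,377). Side view: the tote, tester and handle are clear. Next I measure.

```bash
cat > h.py <<'E'
from rig import robot
import cv2,numpy as np
from scipy.spatial.transform import Rotation as R
def cam(n): return robot.camera(n)
def K(c): return np.array([[c["fx"],0,c["cx"]],[0,c["fy"],c["cy"]],[0,0,1]]),np.array([c["k1"],0,0,0,0.])
def ray(c,p):
    k,d=K(c); p=np.asarray(p,float).reshape(-1,1,2)
    u=(p.reshape(-1,2)-[c["cx"],c["cy"]])/[c["fx"],c["fy"]]; s=u.copy()
    for _ in range(20): s=u/(1+c["k1"]*(s**2).sum(1,keepdims=True))
    return np.c_[s,np.ones(len(s))]@R.from_quat(c["attitude"]).as_matrix().T
def plane(c,p,z):
    r=ray(c,p); o=c["xyz"]; return (o+r*((z-o[2])/r[:,2:]))[:,:2]
def proj(c,P):
    q=(np.asarray(P,float)-c["xyz"])@R.from_quat(c["attitude"]).as_matrix(); s=q[:,:2]/q[:,2:]
    return s*(1+c["k1"]*(s**2).sum(1,keepdims=True))*[c["fx"],c["fy"]]+[c["cx"],c["cy"]]
def tool(dxyz):  # world displacement -> tool axes
    return R.from_quat(robot.get_obs()["tool_rot"]).inv().apply(dxyz)
def save(c,name,x0,y0,w,h,s): cv2.imwrite(f"pics/{name}.png",cv2.resize(c["img"][y0:y0+h,x0:x0+w,::-1],None,fx=s,fy=s,interpolation=cv2.INTER_CUBIC))
E
python3 - <<'E'
from h import *
c=cam("top"); hsv=cv2.cvtColor(c["img"],cv2.COLOR_RGB2HSV)
H,S,V=cv2.split(hsv)
# tote pink
m=(((H>165)|(H<8))&(S>40)&(S<130)&(V>150)).astype(np.uint8); m[:, :180]=0;m[:,320:]=0;m[:210]=0
m=cv2.morphologyEx(m,cv2.MORPH_OPEN,np.ones((3,3)))
pts=np.argwhere(m)[:,::-1]; P=plane(c,pts,0.018).astype(np.float32)
r=cv2.minAreaRect(P); print("pink",r,m.sum()); print(cv2.boxPoints(r))
for b in cv2.boxPoints(r): pass
# old label
m2=((S<40)&(V>180)).astype(np.uint8); 
n,l,st,ce=cv2.connectedComponentsWithStats(m2)
for i in range(1,n):
    if st[i,4]>60: print(st[i],ce[i], plane(c,ce[i],0.04))
save(c,"tz",300,95,110,110,5)
E
```

```text
pink ((0.3950571119785309, 0.18451783061027527), (0.0869564414024353, 0.2757057547569275), 23.24448013305664) 2016
[[0.30070367 0.29402214]
 [0.40951243 0.04069567]
 [0.48941055 0.07501352]
 [0.3806018  0.32834   ]]
[483   0  25  11 209] [493.26794258   4.60287081] [[ 1.13654635 -0.53238879]]
[ 178    5  117   48 1608] [235.48383085  28.80659204] [[1.02981285 0.23498436]]
[404  29  20  15 157] [413.55414013  35.81528662] [[ 1.01585427 -0.2727654 ]]
[ 401   35   67   47 1309] [437.95721925  57.56455309] [[ 0.9475641  -0.33637709]]
[274  42  55  49 871] [292.86911596  72.62686567] [[0.89132788 0.07469953]]
[   0   57   54  133 5198] [ 20.78222393 126.01346672] [[0.73651176 0.81788235]]
[332  65  36  12  89] [350.17977528  70.35955056] [[ 0.90055559 -0.08348234]]
[  91   69  191  104 2851] [186.21957208 131.02770958] [[0.71892759 0.35849123]]
[165  84  31  22 288] [179.95138889  94.22222222] [[0.82550241 0.3810962 ]]
[ 43  86  16  66 130] [ 50.46923077 119.29230769] [[0.7549962 0.7345777]]
[401  92  40  25 675] [420.66814815 105.73481481] [[ 0.79798599 -0.27112668]]
[353 102  47  20 370
[... 214 characters left out ...]
56 118  10  11  78] [259.82051282 123.11538462] [[0.74187269 0.16433944]]
[ 317  125   85   54 2488] [359.75602894 156.19131833] [[ 0.65220647 -0.09604195]]
[343 177  39  22 189] [361.94708995 190.9047619 ] [[ 0.55943932 -0.09701998]]
[ 191  218  114   78 1091] [245.8588451  258.18240147] [[0.38791476 0.19639705]]
[330 225 182  53 627] [421.76714514 251.88676236] [[ 0.40468889 -0.24060871]]
[236 246  29  24 394] [249.84771574 257.52791878] [[0.38958973 0.18663458]]
[   0  279  327   85 1024] [158.75292969 322.71484375] [[0.2314047 0.4034877]]
[148 281  19  33 209] [156.86602871 296.9569378 ] [[0.29195685 0.41108484]]
[261 357  38  27 909] [277.84158416 370.85808581] [[0.12509148 0.11824646]]
```

View pics/tz.png

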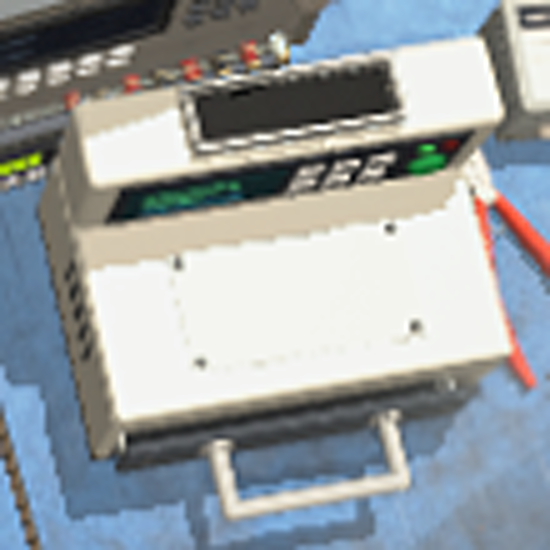

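The crop (5x, origin 300,95) shows the bar from (235,509) to (402,476) and the hood's top front edge from (115,423) to (510,352).

Run:
```python
from h import *
c=cam("top"); s=cam("side")
f=lambda x,y:(300+x/5-.4,95+y/5-.4)
b=plane(c,[f(235,509),f(402,476)],0.042); e=plane(c,[f(115,423),f(510,352)],0.086)
for P in(b,e):
    d=P[1]-P[0]; L=np.hypot(*d); n=np.array([d[1],-d[0]])/L
    print(P.tolist(),P.mean(0),"len",L,"yaw deg",np.degrees(np.arctan2(-d[0],-d[1])*-1))
    print("dir",d/L)
# side pink
hsv=cv2.cvtColor(s["img"],cv2.COLOR_RGB2HSV);H,S,V=cv2.split(hsv)
m=(((H>165)|(H<8))&(S>40)&(S<150)&(V>130)).astype(np.uint8); m[:,:262]=0;m[:,350:]=0;m[:185]=0;m[275:]=0
n,l,st,ce=cv2.connectedComponentsWithStats(m); print([ (x.tolist(),y) for x,y in zip(st,ce) if x[4]>30][1:])
P=plane(s,np.argwhere(m)[:,::-1],0.018).astype(np.float32); print(cv2.minAreaRect(P))
save(s,"sz",190,110,170,170,4)
for z in(.03,.036): print("label",plane(c,(249.85,257.5),z))
```

```text
[[0.5443656552878327, -0.056573195225453954], [0.5622036653723002, -0.14316104671291097]] [ 0.55328466 -0.09986712] len 0.0884061685007753 yaw deg 11.640679765532951
dir [ 0.20177336 -0.97943224]
[[0.5770245325887522, 0.010418263648740406], [0.615124615155737, -0.18755282545819513]] [ 0.59607457 -0.08856728] len 0.2016039890820548 yaw deg 10.893542199170476
dir [ 0.18898477 -0.98198002]
[([268, 193, 71, 73, 1748], array([302.16304348, 226.16189931])), ([315, 256, 27, 11, 168], array([327.85714286, 261.33333333]))]
((0.39687564969062805, 0.1892022043466568), (0.09726028144359589, 0.2871355712413788), 23.39194107055664)
label [[0.39032729 0.18686019]]
label [[0.38992564 0.18672192]]
```

View pics/sz.png

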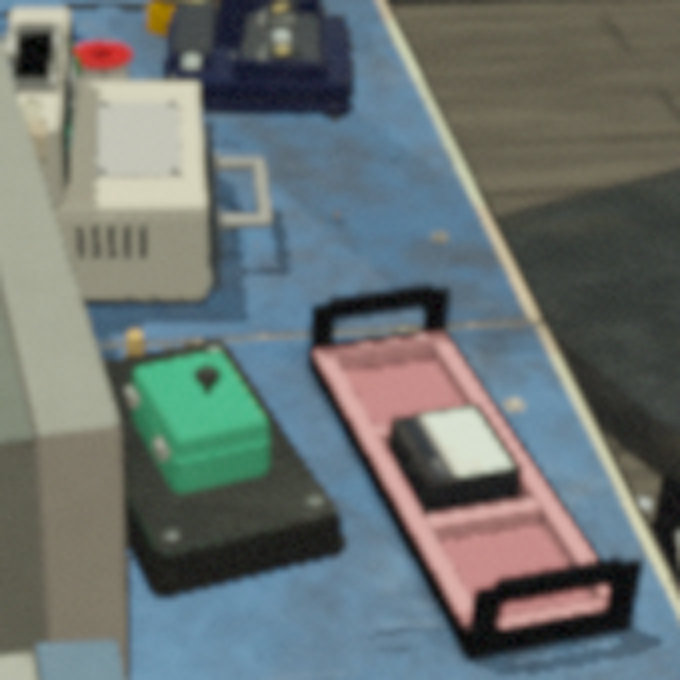

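The side crop shows the handle standing out of the drawer front at about (265,190), the tote with only its middle pocket filled, and the brass adapter at (135,340), well clear. Bar mid is at about (0.553,-0.100), yaw 11°. I'll approach above it.

```bash
cat > to.py <<'E'
# python3 to.py x y z [tool-y heading deg]: distance to go in tool axes and turn
import sys; from h import *
o=robot.get_obs(); a=[float(v) for v in sys.argv[1:]]
Rm=R.from_quat(o["tool_rot"]); print("now",np.round(o["position"],4),"tool d",np.round(Rm.inv().apply(np.array(a[:3])-o["position"]),4))
if len(a)>3:
    y=Rm.apply([0,1,0]); h=np.degrees(np.arctan2(y[1],y[0])); t=(a[3]-h+180)%360-180
    print("heading",round(h,2),"turn",round(-np.radians(t),4))
E
echo '[{"sx": 0.0317, "sy": -0.0218}, {"sx": 0.0317, "sy": -0.0218}, {"sx": 0.0317, "sy": -0.0218}, {"sx": 0.0317, "sy": -0.0218}, {"sx": 0.0317, "sy": -0.0218}, {"sx": 0.0317, "sy": -0.0218}, {"sx": 0.0317, "sy": -0.0218}, {"sx": 0.0317, "sy": -0.0218}, {"sx": 0.0317, "sy": -0.0218}, {"sx": 0.0317, "sy": -0.0218}, {"sx": 0.0317, "sy": -0.0218}, {"sx": 0.0317, "sy": -0.0218}, {"sx": 0.0317, "sy": -0.0218}, {"sx": 0.0317, "sy": -0.0218}, {"sx": 0.0317, "sy": -0.0218}]' | python3 nudge.py 0.024 10
echo '[{"yaw": -0.115}, {"yaw": -0.115}, {"yaw": -0.115}, {"yaw": -0.115}, {"yaw": -0.115}, {"yaw": -0.115}, {"yaw": -0.115}, {"yaw": -0.115}, {"yaw": -0.115}, {"yaw": -0.115}, {"yaw": -0.115}, {"yaw": -0.115}, {}]' | python3 nudge.py
python3 to.py 0.5533 -0.0999 0.03 11.1
```

```text
time: 1.5
position: [0.5529, -0.0986, 0.2226]
tool_rot: [0.982, 0.189, 0.0, 0.0]
ft_force: [0.5, -1.3, 0.3]
grip_width: 0.0238
grip_force: 0.0
time: 2.58
position: [0.552, -0.1004, 0.2225]
tool_rot: [0.636, 0.771, -0.0, -0.0]
ft_force: [0.1, -0.4, 0.0]
grip_width: 0.024
grip_force: 0.0
now [ 0.552  -0.1004  0.2225] tool d [0.0003 0.0014 0.1925]
heading 10.94 turn -0.0028
```

```bash
echo '[{"sy": 0.001, "sz": 0.036}, {"sz": 0.036}, {"sz": 0.036}, {"sz": 0.03}, {"sz": 0.02}, {"sz": 0.015}, {"sz": 0.01}, {"sz": 0.01}, {}]' | python3 nudge.py
echo '[{}, {}, {}, {}, {}]' | python3 nudge.py 0.0 10
python3 -c "
from h import *
s=cam('side'); save(s,'g',190,90,170,170,4)"
```

```text
time: 3.33
position: [0.5524, -0.1, 0.0281]
tool_rot: [0.638, 0.77, -0.0, -0.001]
ft_force: [-0.1, -0.0, 1.0]
grip_width: 0.0237
grip_force: 0.0
time: 3.75
position: [0.5534, -0.1006, 0.0306]
tool_rot: [0.637, 0.771, 0.0, 0.001]
ft_force: [-1.5, -0.3, 2.6]
grip_width: 0.0093
grip_force: 10.0
```

View pics/g.png

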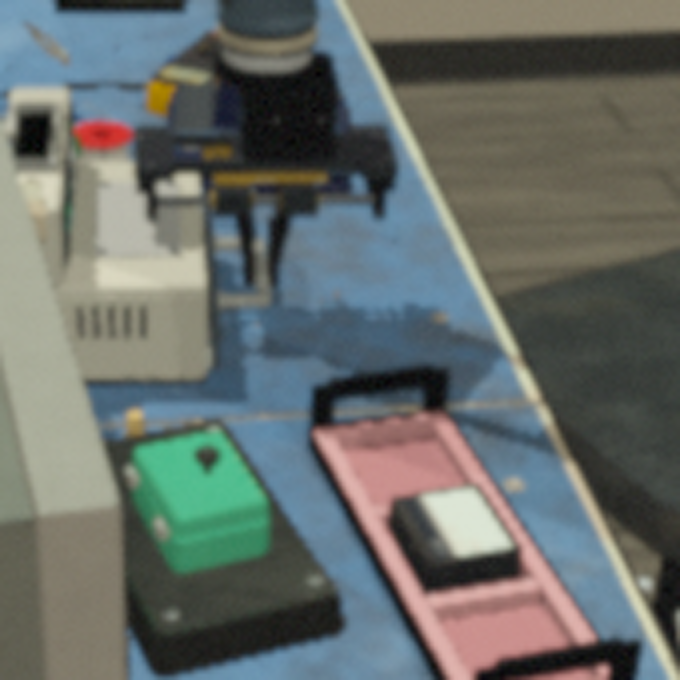

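The fingers straddle and hold the bar at about (265,290) in the crop. I'll pull.

```bash
echo '[{"sy": -0.008}, {"sy": -0.012}, {"sy": -0.015}, {"sy": -0.015}, {"sy": -0.015}, {"sy": -0.015}, {"sy": -0.015}, {"sy": -0.01}, {"sy": -0.01}, {"sy": -0.005}, {}]' | python3 nudge.py
echo '[{"sy": -0.003}, {"sy": -0.003}, {"sy": -0.003}, {"sy": -0.003}, {}]' | python3 nudge.py; python3 to.py 0.5534 -0.1006 0.03 11
```

```text
time: 4.72
position: [0.4339, -0.1228, 0.0304]
tool_rot: [0.637, 0.771, -0.0, -0.0]
ft_force: [-2.4, -0.7, 9.6]
grip_width: 0.0095
grip_force: 10.0
time: 5.13
position: [0.4235, -0.1248, 0.0304]
tool_rot: [0.638, 0.77, 0.0, 0.001]
ft_force: [1.0, 1.9, 8.9]
grip_width: 0.0093
grip_force: 10.0
now [ 0.4235 -0.1248  0.0304] tool d [-0.0004  0.1321  0.0007]
heading 10.77 turn -0.004
```

```bash
echo '[{"sy": -0.002}, {"sy": -0.002}, {}, {}]' | python3 nudge.py;echo '[{"sy": -0.002}, {"sy": -0.002}, {}, {}]' | python3 nudge.py; python3 to.py 0.5534 -0.1006 0.03 11
```

```text
time: 5.47
position: [0.4234, -0.1252, 0.0304]
tool_rot: [0.638, 0.77, 0.002, 0.004]
ft_force: [13.4, 15.6, 3.7]
grip_width: 0.0094
grip_force: 10.0
time: 5.8
position: [0.4204, -0.1258, 0.0304]
tool_rot: [0.639, 0.77, 0.003, 0.005]
ft_force: [16.8, 18.7, 2.7]
grip_width: 0.0156
grip_force: 10.0
now [ 0.4204 -0.1258  0.0304] tool d [0.0003 0.1353 0.0018]
heading 10.63 turn -0.0064
```

```bash
echo '[{"sy": 0.004}, {}, {}]' | python3 nudge.py 0.024
echo '[{}, {"sz": -0.03}, {"sz": -0.04}, {"sz": -0.04}, {"sz": -0.04}, {"sz": -0.04}, {"sx": -0.04}, {"sx": -0.04}, {"sx": -0.04}, {"sx": -0.04}, {"sx": -0.04}, {"sx": -0.04}, {"sx": -0.04}, {"sx": -0.04}, {}]' | python3 nudge.py 0.087
python3 - <<'E'
from h import *
c=cam("top");save(c,"t2",290,120,130,130,5)
print(robot.get_obs()["position"])
E
```

```text
time: 6.05
position: [0.4192, -0.1257, 0.0296]
tool_rot: [0.637, 0.771, -0.0, -0.0]
ft_force: [0.1, -0.0, -0.8]
grip_width: 0.0226
grip_force: 0.0
time: 7.3
position: [0.4795, -0.4489, 0.2187]
tool_rot: [0.639, 0.769, -0.002, 0.003]
ft_force: [1.6, -0.4, 0.4]
grip_width: 0.0868
grip_force: 0.0
[ 0.47862543 -0.44445308  0.21824386]
```

View pics/t2.png

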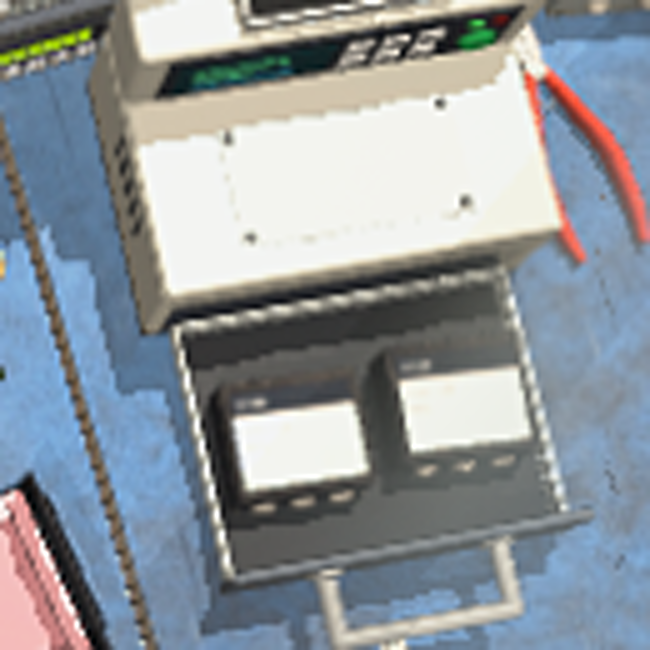

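The top crop (5x, origin 290,120) shows the drawer fully out with modules upright in the tray. mod_a's label is at about (300,445) and mod_b's at (465,410), with ports to the front. I'll measure the labels as rectangles on z=0.044.

```bash
cat > lab.py <<'E'
from h import *
def labels(c,z,box):
    x0,y0,x1,y1=box; hsv=cv2.cvtColor(c["img"],cv2.COLOR_RGB2HSV)
    g=cv2.resize(hsv[y0:y1,x0:x1],None,fx=4,fy=4,interpolation=cv2.INTER_LINEAR)
    m=((g[...,1]<50)&(g[...,2]>165)).astype(np.uint8); out=[]
    for k in cv2.findContours(m,cv2.RETR_EXTERNAL,cv2.CHAIN_APPROX_NONE)[0]:
        if cv2.contourArea(k)<150*16: continue
        p=(k.reshape(-1,2)+.5)/4-.5+[x0,y0]
        r=cv2.minAreaRect(plane(c,p,z).astype(np.float32)*1000); out.append((p.mean(0).round(1),np.round(r[0],1),np.round(r[1],1),round(r[2],1)))
    return out
E
python3 - <<'E'
from lab import *
c=cam("top"); s=cam("side")
for o in labels(c,.044,(325,185,405,225)): print("ab",o)
for o in labels(c,.036,(230,240,272,275)): print("old",o)
print([x for x in labels(s,.036,(275,190,350,250))])
save(s,"s2",190,70,170,170,4)
# top face of mod_old: dark mask in the pink
E
```

```text
ab (array([349.5, 208.7]), array([512.7, -62.5]), array([38.5, 63.7]), 8.6)
ab (array([382.5, 201.4]), array([ 531.8, -147.2]), array([38.6, 63.9]), 7.0)
old (array([249.9, 257.5]), array([390.1, 186.4]), array([38.8, 63.4]), 23.1)
old (array([262.9, 261. ]), array([383. , 154.1]), array([51.3, 96.5]), 66.6)
[(array([306.1, 219.5]), array([391.6, 186. ]), array([38.5, 66.4]), 23.2)]
```

View pics/s2.png

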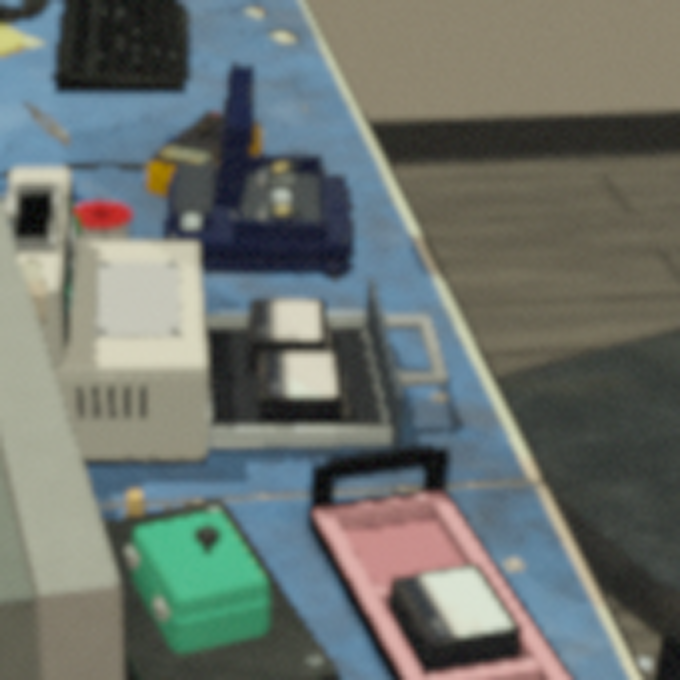

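The side crop shows the drawer out and both modules in the tray, labels at (300,320) and (310,375); the tote is unchanged. Next I find the label's offset on the box from brightness profiles.

Run:
```python
from h import *
c=cam("top"); s=cam("side")
def prof(c,ctr,yaw,z,ax,lo,hi,offs):
    u=np.array([np.cos(np.radians(yaw)),np.sin(np.radians(yaw))]); v=np.array([-u[1],u[0]])
    if ax=='y':u,v=v,u
    t=np.arange(lo,hi,2.); acc=0
    for o in offs:
        P=np.array(ctr)+np.outer(t,u)+o*v
        p=proj(c,np.c_[P/1000,np.full(len(t),z)]).astype(np.float32)
        acc=acc+cv2.remap(c["img"],p[:,0].reshape(1,-1),p[:,1].reshape(1,-1),cv2.INTER_LINEAR)[0].astype(float)/len(offs)
    print(ax,z,ctr); print(' '.join(f"{a:.0f}:{int(b[0])}/{int(b[2])}" for a,b in zip(t,acc)))
O=[-20,-10,0,10,20]
for cc in(c,s):
    prof(cc,(390.5,186.2),23.1,.036,'x',-36,50,O); prof(cc,(390.5,186.2),23.1,.036,'y',-50,50,[-10,0,10])
prof(c,(512.7,-62.5),8.6,.044,'x',-36,50,O); prof(c,(531.8,-147.2),7,.044,'x',-36,50,O)
```

```text
x 0.036 (390.5, 186.2)
-36:244/223 -34:239/209 -32:189/130 -30:184/125 -28:203/154 -26:125/99 -24:74/66 -22:84/74 -20:127/120 -18:212/209 -16:245/248 -14:244/246 -12:243/245 -10:243/245 -8:243/245 -6:243/245 -4:243/245 -2:243/245 0:243/244 2:243/244 4:243/244 6:243/245 8:243/244 10:243/243 12:243/244 14:244/247 16:245/240 18:204/186 20:110/106 22:76/82 24:83/88 26:81/87 28:73/80 30:75/77 32:83/75 34:87/74 36:112/84 38:183/130 40:236/198 42:247/223 44:245/223 46:247/225 48:234/204
y 0.036 (390.5, 186.2)
-50:235/170 -48:242/215 -46:244/228 -44:245/224 -42:246/216 -40:201/149 -38:165/106 -36:153/103 -34:100/78 -32:108/103 -30:200/203 -28:248/251 -26:245/247 -24:243/245 -22:243/245 -20:243/245 -18:243/245 -16:243/245 -14:243/245 -12:243/245 -10:243/245 -8:243/245 -6:243/245 -4:243/245 -2:243/245 0:243/245 2:243/245 4:243/244 6:243/242 8:243/243 10:243/244 12:243/244 14:243/244 16:243/244 18:243/243 20:243/243 22:243/243 24:243/243 26:244/244 28:247/247 30:232/236 32:145/147 34:78/67 36:109/77 38:164/106 40:187/127 42:231/196 44:246/227 46:244/223 48:244/223
x 0.036 (390.5, 186.2)
-36:109
[... 1263 characters left out ...]
39 4:242/239 6:242/240 8:242/239 10:243/239 12:243/240 14:244/242 16:241/231 18:197/179 20:111/107 22:77/82 24:80/85 26:80/86 28:73/80 30:73/75 32:81/72 34:86/74 36:86/79 38:89/85 40:91/87 42:92/88 44:94/91 46:93/89 48:77/75
x 0.044 (531.8, -147.2)
-36:97/100 -34:96/99 -32:100/101 -30:117/112 -28:126/117 -26:106/104 -24:98/98 -22:108/105 -20:136/129 -18:200/191 -16:239/233 -14:239/234 -12:238/233 -10:238/233 -8:238/233 -6:238/233 -4:238/233 -2:239/233 0:239/233 2:239/232 4:239/232 6:239/234 8:239/233 10:240/232 12:240/233 14:241/234 16:237/224 18:199/179 20:130/123 22:98/99 24:99/100 26:97/98 28:93/95 30:93/91 32:95/90 34:98/90 36:99/92 38:100/95 40:101/97 42:99/95 44:91/87 46:78/75 48:70/68
```

Box middle is the label centre + 6 mm along x. mod_a is at (0.5186,-0.0616) 8.6°, mod_b at (0.5378,-0.1465) 7°, tote at about (0.395,0.185) 23.2°. Take mod_b first, and check the tote centre from its ridge profile.

```bash
python3 to.py 0.5378 -0.1465 0.12 7
python3 - <<'E'
from h import *
c=cam("top"); a=np.radians(23.2); u=np.array([np.cos(a),np.sin(a)]); v=np.array([-u[1],u[0]]); t=np.arange(-150,151,2.)
for nm,ax,offs,tt in(("y",v,[-20,-10,0,10,20],t),("x",u,[-100,-92,-84,84,92,100],np.arange(-60,61,2.))):
    acc=0
    for o in offs:
        P=np.array([395.3,185])+np.outer(tt,ax)+o*(u if nm=="y" else v)
        p=proj(c,np.c_[P/1000,np.full(len(tt),.018)]).astype(np.float32)
        acc=acc+cv2.remap(c["img"],p[:,0].reshape(1,-1),p[:,1].reshape(1,-1),cv2.INTER_LINEAR)[0].astype(float)/len(offs)
    print(nm,' '.join(f"{a:.0f}:{int(b[0])}/{int(b[2])}" for a,b in zip(tt,acc)))
E
```

```text
now [ 0.4787 -0.4384  0.2189] tool d [0.2753 0.113  0.0995]
heading 10.85 turn 0.0671
y -150:69/96 -148:50/52 -146:44/42 -144:29/31 -142:35/35 -140:86/66 -138:203/179 -136:240/197 -134:228/159 -132:227/155 -130:188/126 -128:168/109 -126:196/125 -124:197/125 -122:194/125 -120:225/163 -118:243/187 -116:244/188 -114:244/187 -112:244/187 -110:244/187 -108:244/187 -106:244/187 -104:244/187 -102:244/186 -100:244/187 -98:244/187 -96:244/187 -94:244/186 -92:244/186 -90:244/186 -88:244/186 -86:244/185 -84:244/186 -82:244/186 -80:244/186 -78:244/185 -76:244/186 -74:244/186 -72:244/185 -70:244/185 -68:244/186 -66:244/185 -64:244/185 -62:244/185 -60:244/185 -58:244/185 -56:244/185 -54:243/186 -52:242/185 -50:240/174 -48:234/177 -46:242/223 -44:244/226 -42:245/225 -40:245/222 -38:201/156 -36:163/103 -34:179/120 -32:119/90 -30:90/82 -28:167/167 -26:210/213 -24:209/211 -22:210/214 -20:209/212 -18:206/209 -16:205/208 -14:209/212 -12:205/208 -10:206/209 -8:211/213 -6:207/210 -4:208/211 -2:210/213 0:207/210 2:204/206 4:207/210 6:207/210 8:206/208 10:209/211 12:208/210 14:206/209 16:210/213 18:219/219 
[... 733 characters left out ...]
2 150:33/35
x -60:128/181 -58:135/190 -56:134/188 -54:112/157 -52:90/127 -50:64/85 -48:106/85 -46:211/180 -44:249/227 -42:245/223 -40:243/222 -38:243/220 -36:230/184 -34:230/163 -32:242/183 -30:243/187 -28:243/183 -26:243/183 -24:243/183 -22:243/183 -20:243/183 -18:243/183 -16:243/183 -14:243/183 -12:243/183 -10:243/183 -8:243/182 -6:243/183 -4:243/182 -2:243/183 0:243/183 2:243/183 4:243/183 6:243/183 8:243/183 10:243/183 12:243/183 14:243/183 16:243/183 18:243/183 20:243/183 22:243/183 24:243/183 26:243/183 28:244/185 30:241/181 32:211/143 34:191/122 36:205/149 38:240/212 40:245/225 42:245/224 44:247/224 46:240/210 48:125/109 50:75/100 52:111/164 54:129/190 56:134/196 58:134/197 60:134/198
```

The rims are symmetric about a centre shifted +3.4 mm along the tote's y, so the tote is at (0.3944,0.1883), pocket_1 at (0.4306,0.1037) and pocket_3 at (0.3582,0.2729). I'll go over mod_b.

```bash
echo '[{"sx": 0.0344, "sy": 0.0141}, {"sx": 0.0344, "sy": 0.0141}, {"sx": 0.0344, "sy": 0.0141}, {"sx": 0.0344, "sy": 0.0141}, {"sx": 0.0344, "sy": 0.0141}, {"sx": 0.0344, "sy": 0.0141}, {"sx": 0.0344, "sy": 0.0141}, {"sx": 0.0344, "sy": 0.0141}, {"sz": 0.02, "yaw": 0.067}, {"sz": 0.03}, {"sz": 0.03}, {"sz": 0.02}, {}, {}]' | python3 nudge.py 0.078 15; python3 to.py 0.5378 -0.1465 0.028 7
```

```text
time: 8.77
position: [0.5377, -0.1473, 0.1193]
tool_rot: [0.662, 0.749, -0.0, -0.001]
ft_force: [0.5, -0.7, -1.1]
grip_width: 0.0779
grip_force: 0.0
now [ 0.5377 -0.1473  0.1193] tool d [0.0007 0.0004 0.0913]
heading 7.06 turn 0.001
```

```bash
echo '[{"sx": 0.0007, "sy": 0.0004, "sz": 0.025}, {"sz": 0.025}, {"sz": 0.02}, {"sz": 0.012}, {"sz": 0.009}, {}, {}]' | python3 nudge.py; echo '[{}, {}, {}, {}, {}]' | python3 nudge.py 0.03 15; python3 to.py 0.5378 -0.1465 0.18 7; echo '[{"sz": -0.005}, {"sz": -0.015}, {"sz": -0.03}, {"sz": -0.035}, {"sz": -0.035}, {"sz": -0.03}, {}]' | python3 nudge.py; python3 to.py 0.4306 0.1037 0.02 23.2
```

```text
time: 9.35
position: [0.5397, -0.1481, 0.0294]
tool_rot: [0.663, 0.749, 0.0, 0.001]
ft_force: [-1.1, -0.2, 0.9]
grip_width: 0.078
grip_force: 0.0
time: 9.77
position: [0.5391, -0.148, 0.0293]
tool_rot: [0.663, 0.749, -0.0, 0.0]
ft_force: [-1.0, 0.4, 4.9]
grip_width: 0.062
grip_force: 15.0
now [ 0.5391 -0.148   0.0293] tool d [ 0.0016 -0.0011 -0.1507]
heading 7.0 turn 0.0001
time: 10.35
position: [0.5428, -0.1494, 0.1847]
tool_rot: [0.663, 0.749, 0.002, 0.006]
ft_force: [0.3, -0.5, -1.3]
grip_width: 0.0619
grip_force: 15.0
now [ 0.5428 -0.1494  0.1847] tool d [ 0.266  -0.0823  0.162 ]
heading 7.0 turn -0.2827
```

```bash
echo '[{"sx": 0.02, "sy": -0.006}, {"sx": 0.038, "sy": -0.0118}, {"sx": 0.038, "sy": -0.0118}, {"sx": 0.038, "sy": -0.0118}, {"sx": 0.038, "sy": -0.0118}, {"sx": 0.038, "sy": -0.0118}, {"sx": 0.038, "sy": -0.0118}, {"sx": 0.018, "sy": -0.005}, {"sz": 0.02, "yaw": -0.0942}, {"sz": 0.02, "yaw": -0.0942}, {"sz": 0.02, "yaw": -0.0942}, {"sz": 0.02}, {"sz": 0.02}, {}, {}, {}]' | python3 nudge.py; python3 to.py 0.4312 0.1022 0.0213 23.2
python3 - <<'E'
from lab import *
c=cam("top"); o=robot.get_obs()["position"]
print(labels(c,o[2]-.0153+.03,(200,200,320,300)))
E
```

```text
time: 11.68
position: [0.4256, 0.1062, 0.0788]
tool_rot: [0.551, 0.835, 0.0, -0.0]
ft_force: [-0.2, -0.1, -2.6]
grip_width: 0.0616
grip_force: 15.0
now [0.4256 0.1062 0.0788] tool d [-0.0059  0.0036  0.0575]
heading 23.18 turn -0.0004
[(array([287.8, 292.6]), array([308.2,  97. ]), array([ 33.1, 143. ]), 0.3), (array([221.1, 292.6]), array([311.8, 254.5]), array([42.7, 89.8]), 0.7)]
```

```bash
echo '[{"sx": -0.0059, "sy": 0.0036, "sz": 0.01}, {"sz": 0.012}, {"sz": 0.01}, {"sz": 0.005}, {}, {}]' | python3 nudge.py; python3 to.py 0.4312 0.1022 0.0213 23.2
python3 - <<'E'
from h import *
s=cam("side"); save(s,"p1",240,140,130,130,5)
E
```

```text
time: 12.23
position: [0.4315, 0.102, 0.0416]
tool_rot: [0.551, 0.835, 0.0, 0.0]
ft_force: [-0.5, -0.3, -2.3]
grip_width: 0.0621
grip_force: 15.0
now [0.4315 0.102  0.0416] tool d [ 0.0003 -0.0002  0.0203]
heading 23.17 turn -0.0005
```

View pics/p1.png

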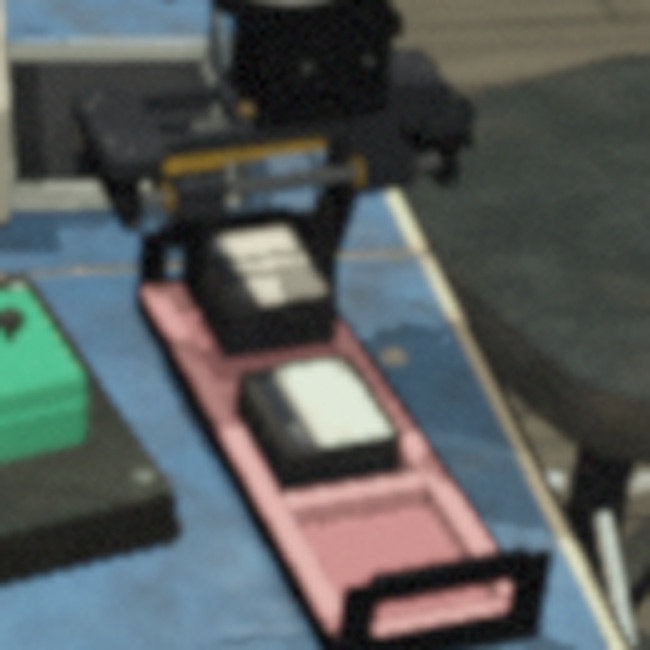

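mod_b hangs level over pocket_1 at about (265,285), aligned with the tote. I'll lower it slowly.

```bash
echo '[{"sz": 0.006}, {"sz": 0.005}, {"sz": 0.004}, {"sz": 0.002}, {}, {}]' | python3 nudge.py;  echo '[{"sz": 0.0015}, {"sz": 0.0015}, {}, {}]' | python3 nudge.py
```

```text
time: 12.78
position: [0.4309, 0.1022, 0.0243]
tool_rot: [0.551, 0.835, -0.0, -0.0]
ft_force: [0.3, 0.0, -2.1]
grip_width: 0.0619
grip_force: 15.0
time: 13.12
position: [0.4311, 0.1022, 0.0215]
tool_rot: [0.551, 0.835, -0.0, -0.0]
ft_force: [-0.5, 0.4, -2.3]
grip_width: 0.0613
grip_force: 15.0
```

```bash
echo '[{"sz": 0.001}, {}, {}]' | python3 nudge.py;  echo '[{"sz": 0.0008}, {}, {}]' | python3 nudge.py
```

```text
time: 13.37
position: [0.4311, 0.1022, 0.0214]
tool_rot: [0.551, 0.835, 0.0, 0.0]
ft_force: [-2.1, -0.1, 7.0]
grip_width: 0.0614
grip_force: 15.0
time: 13.62
position: [0.4312, 0.1022, 0.0213]
tool_rot: [0.551, 0.835, 0.0, 0.001]
ft_force: [-1.8, -0.5, 14.9]
grip_width: 0.0618
grip_force: 15.0
```

It is down on the floor. I'll release and lift.

```bash
echo '[{"sz": -0.0014}, {}, {}, {}, {}]' | python3 nudge.py 0.078
echo '[{"sz": -0.01}, {"sz": -0.025}, {"sz": -0.035}, {"sz": -0.035}, {"sz": -0.035}, {}]' | python3 nudge.py; python3 to.py 0.5186 -0.0616 0.12 8.6
```

```text
time: 14.03
position: [0.4311, 0.1022, 0.021]
tool_rot: [0.551, 0.835, -0.0, -0.0]
ft_force: [0.3, -0.5, 0.3]
grip_width: 0.0771
grip_force: 0.0
time: 14.53
position: [0.4349, 0.1023, 0.1663]
tool_rot: [0.55, 0.835, 0.003, 0.005]
ft_force: [1.2, 0.5, 0.3]
grip_width: 0.0783
grip_force: 0.0
now [0.4349 0.1023 0.1663] tool d [-0.1834  0.0119  0.0473]
heading 23.2 turn 0.2549
```

```bash
echo '[{"sx": -0.0366, "sy": 0.0024}, {"sx": -0.0366, "sy": 0.0024}, {"sx": -0.0366, "sy": 0.0024}, {"sx": -0.0366, "sy": 0.0024}, {"sx": -0.0366, "sy": 0.0024}, {"sz": 0.015, "yaw": 0.085}, {"sz": 0.015, "yaw": 0.085}, {"sz": 0.015, "yaw": 0.085}, {}, {}]' | python3 nudge.py; python3 to.py 0.5186 -0.0616 0.0293 8.6
python3 - <<'E'
from lab import *
c=cam("top")
for o in labels(c,.036,(225,225,300,275)): print(o)
E
```

```text
time: 15.37
position: [0.513, -0.061, 0.1149]
tool_rot: [0.652, 0.759, -0.001, -0.002]
ft_force: [-0.8, 0.3, -0.0]
grip_width: 0.0782
grip_force: 0.0
now [ 0.513  -0.061   0.1149] tool d [-0.0015  0.0057  0.0855]
heading 8.69 turn 0.0015
(array([249.5, 257.4]), array([390.1, 186.5]), array([39.5, 63.6]), 22.8)
(array([243.6, 247.3]), array([404. , 183.8]), array([ 77.4, 117.9]), 23.4)
```

```bash
echo '[{"sx": -0.0015, "sy": 0.0057, "sz": 0.01}, {"sz": 0.022}, {"sz": 0.022}, {"sz": 0.016}, {"sz": 0.01}, {"sz": 0.0055}, {}, {}]' | python3 nudge.py; echo '[{}, {}, {}, {}, {}]' | python3 nudge.py 0.03 15; python3 to.py 0.5186 -0.0616 0.0293 8.6; echo '[{"sz": -0.005}, {"sz": -0.015}, {"sz": -0.03}, {"sz": -0.035}, {"sz": -0.035}, {"sz": -0.03}, {}]' | python3 nudge.py; python3 to.py 0.3582 0.2729 0.1 23.2
```

```text
time: 16.08
position: [0.5206, -0.062, 0.031]
tool_rot: [0.652, 0.758, 0.0, 0.0]
ft_force: [0.0, -0.2, 0.5]
grip_width: 0.0781
grip_force: 0.0
time: 16.5
position: [0.5202, -0.0621, 0.0314]
tool_rot: [0.652, 0.758, 0.0, 0.0]
ft_force: [-1.3, -0.7, 4.1]
grip_width: 0.0616
grip_force: 15.0
now [ 0.5202 -0.0621  0.0314] tool d [ 0.0007 -0.0015  0.0021]
heading 8.59 turn -0.0003
time: 17.08
position: [0.5239, -0.063, 0.1866]
tool_rot: [0.652, 0.758, 0.002, 0.006]
ft_force: [1.2, -1.1, -0.8]
grip_width: 0.062
grip_force: 15.0
now [ 0.5239 -0.063   0.1866] tool d [ 0.3573 -0.1146  0.0833]
heading 8.58 turn -0.2551
```

```bash
echo '[{"sx": 0.018, "sy": -0.0058}, {"sx": 0.0357, "sy": -0.0115}, {"sx": 0.0357, "sy": -0.0115}, {"sx": 0.0357, "sy": -0.0115}, {"sx": 0.0357, "sy": -0.0115}, {"sx": 0.0357, "sy": -0.0115}, {"sx": 0.0357, "sy": -0.0115}, {"sx": 0.0357, "sy": -0.0115}, {"sx": 0.0357, "sy": -0.0115}, {"sx": 0.0357, "sy": -0.0115}, {"sx": 0.018, "sy": -0.0055}, {"sz": 0.02, "yaw": -0.085}, {"sz": 0.02, "yaw": -0.085}, {"sz": 0.02, "yaw": -0.085}, {"sz": 0.02}, {"sz": 0.02}, {}, {}, {}]' | python3 nudge.py; python3 to.py 0.3585 0.2723 0.0234 23.2
```

```text
time: 18.67
position: [0.3534, 0.2743, 0.081]
tool_rot: [0.551, 0.835, 0.0, 0.0]
ft_force: [0.0, 0.0, -1.1]
grip_width: 0.062
grip_force: 15.0
now [0.3534 0.2743 0.081 ] tool d [-0.0039  0.0039  0.0576]
heading 23.18 turn -0.0004
```

```bash
echo '[{"sx": -0.0039, "sy": 0.0039, "sz": 0.01}, {"sz": 0.012}, {"sz": 0.01}, {"sz": 0.005}, {}, {}]' | python3 nudge.py; python3 to.py 0.3585 0.2723 0.0234 23.2;  echo '[{"sz": 0.006}, {"sz": 0.005}, {"sz": 0.004}, {"sz": 0.002}, {}, {}]' | python3 nudge.py;  echo '[{"sz": 0.0015}, {"sz": 0.001}, {}, {}]' | python3 nudge.py
```

```text
time: 19.17
position: [0.3588, 0.2722, 0.0438]
tool_rot: [0.551, 0.835, 0.0, 0.0]
ft_force: [-0.1, -0.1, -1.2]
grip_width: 0.0617
grip_force: 15.0
now [0.3588 0.2722 0.0438] tool d [ 0.0002 -0.0003  0.0204]
heading 23.17 turn -0.0005
time: 19.67
position: [0.3583, 0.2722, 0.0265]
tool_rot: [0.551, 0.835, -0.0, -0.0]
ft_force: [0.5, -0.3, -2.0]
grip_width: 0.0616
grip_force: 15.0
time: 20.0
position: [0.3584, 0.2722, 0.0242]
tool_rot: [0.551, 0.835, 0.0, 0.0]
ft_force: [0.4, 0.1, -0.9]
grip_width: 0.0618
grip_force: 15.0
```

```bash
echo '[{"sz": 0.001}, {}, {}]' | python3 nudge.py;  echo '[{"sz": 0.0006}, {}, {}]' | python3 nudge.py
```

```text
time: 20.25
position: [0.3585, 0.2723, 0.0233]
tool_rot: [0.551, 0.835, 0.0, 0.0]
ft_force: [-0.5, -0.4, 2.5]
grip_width: 0.0619
grip_force: 15.0
time: 20.5
position: [0.3585, 0.2723, 0.0233]
tool_rot: [0.551, 0.835, 0.0, 0.0]
ft_force: [-0.6, 0.1, 8.5]
grip_width: 0.0615
grip_force: 15.0
```

Seated. I'll release, lift, check the tote and return to the handle.

```bash
echo '[{"sz": -0.0008}, {}, {}, {}, {}]' | python3 nudge.py 0.078
echo '[{"sz": -0.01}, {"sz": -0.025}, {"sz": -0.035}, {"sz": -0.035}, {"sz": -0.035}, {}]' | python3 nudge.py; python3 to.py 0.4235 -0.1248 0.15 11
```

```text
time: 20.92
position: [0.3583, 0.2722, 0.0232]
tool_rot: [0.551, 0.835, -0.0, -0.0]
ft_force: [-0.2, -0.4, -0.1]
grip_width: 0.0775
grip_force: 0.0
time: 21.42
position: [0.3618, 0.2739, 0.1686]
tool_rot: [0.55, 0.835, 0.005, 0.003]
ft_force: [1.0, 0.9, -0.1]
grip_width: 0.0782
grip_force: 0.0
now [0.3618 0.2739 0.1686] tool d [-0.3907 -0.1006  0.0174]
heading 23.2 turn 0.2129
```

```bash
echo '[{"sx": -0.0391, "sy": -0.0101}, {"sx": -0.0391, "sy": -0.0101}, {"sx": -0.0391, "sy": -0.0101}, {"sx": -0.0391, "sy": -0.0101}, {"sx": -0.0391, "sy": -0.0101}, {"sx": -0.0391, "sy": -0.0101}, {"sx": -0.0391, "sy": -0.0101}, {"sx": -0.0391, "sy": -0.0101}, {"sx": -0.0391, "sy": -0.0101}, {"sx": -0.0391, "sy": -0.0101}, {"yaw": 0.107}, {"yaw": 0.107}, {}, {}, {}]' | python3 nudge.py 0.024 10; python3 to.py 0.4235 -0.1248 0.03 11
python3 - <<'E'
from lab import *
c=cam("top")
for o in labels(c,.036,(190,225,310,300)): print(o)
save(c,"t3",170,120,240,180,3.3)
E
```

```text
time: 22.67
position: [0.419, -0.1264, 0.1629]
tool_rot: [0.635, 0.772, -0.0, -0.001]
ft_force: [-0.3, -0.1, -0.2]
grip_width: 0.0241
grip_force: 0.0
now [ 0.419  -0.1264  0.1629] tool d [0.0006 0.0048 0.1329]
heading 11.09 turn 0.0016
(array([278.4, 291.9]), array([306.8, 117.5]), array([  8.9, 159.3]), 15.2)
(array([284.4, 243.8]), array([424.5, 100.9]), array([38.9, 63.7]), 23.3)
(array([250.4, 257.4]), array([390.6, 193.9]), array([ 94. , 267.7]), 23.4)
```

View pics/t3.png

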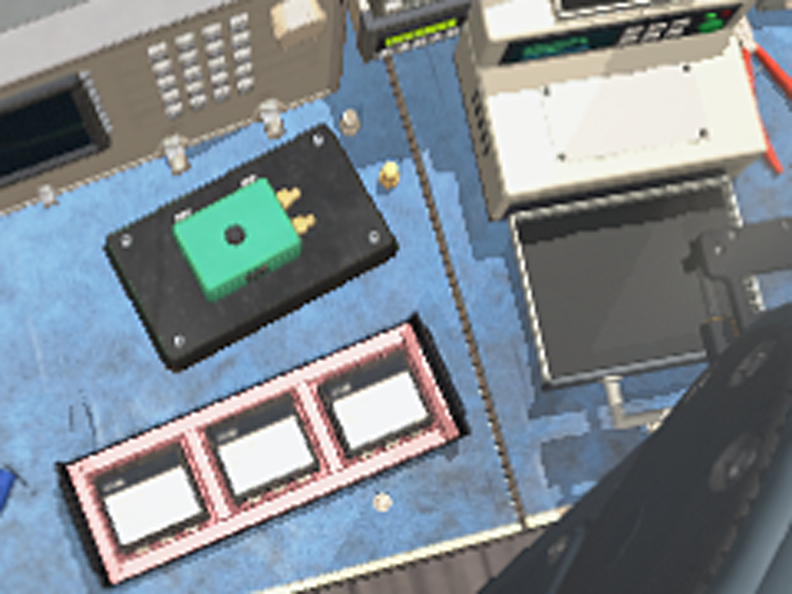

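All three modules lie square in their pockets (labels at about (150,508), (265,455) and (380,412)); the tray is empty and the adapters are untouched. Now the drawer.

```bash
echo '[{"sy": 0.0048, "sz": 0.03}, {"sz": 0.036}, {"sz": 0.03}, {"sz": 0.017}, {"sz": 0.01}, {"sz": 0.01}, {}, {}]' | python3 nudge.py
echo '[{}, {}, {}, {}, {}]' | python3 nudge.py 0.0 10
echo '[{"sy": 0.008}, {"sy": 0.012}, {"sy": 0.015}, {"sy": 0.015}, {"sy": 0.015}, {"sy": 0.015}, {"sy": 0.015}, {"sy": 0.015}, {"sy": 0.01}, {"sy": 0.005}, {}, {}]' | python3 nudge.py; python3 to.py 0.5534 -0.1006 0.03 11
```

```text
time: 23.38
position: [0.424, -0.1255, 0.0301]
tool_rot: [0.636, 0.772, -0.0, -0.001]
ft_force: [-0.4, 0.8, 0.4]
grip_width: 0.0242
grip_force: 0.0
time: 23.8
position: [0.4245, -0.1262, 0.031]
tool_rot: [0.637, 0.771, 0.0, 0.001]
ft_force: [-0.9, -0.1, 4.9]
grip_width: 0.0092
grip_force: 10.0
time: 24.8
position: [0.5489, -0.103, 0.031]
tool_rot: [0.637, 0.771, 0.001, 0.002]
ft_force: [3.1, -1.6, 5.6]
grip_width: 0.0096
grip_force: 10.0
now [ 0.5489 -0.103   0.031 ] tool d [0.0015 0.0049 0.001 ]
heading 10.91 turn -0.0015
```

```bash
echo '[{"sy": 0.003}, {"sy": 0.003}, {"sy": 0.002}, {}, {}]' | python3 nudge.py; echo '[{"sy": 0.002}, {"sy": 0.002}, {}, {}]' | python3 nudge.py;python3 to.py 0.4245 -0.1262 0.03 11
```

```text
time: 25.22
position: [0.5549, -0.1018, 0.031]
tool_rot: [0.637, 0.771, -0.0, 0.001]
ft_force: [-0.0, -2.6, 6.7]
grip_width: 0.0093
grip_force: 10.0
time: 25.55
position: [0.5566, -0.1014, 0.031]
tool_rot: [0.636, 0.772, -0.002, -0.001]
ft_force: [-4.1, -6.2, 9.4]
grip_width: 0.0098
grip_force: 10.0
now [ 0.5566 -0.1014  0.031 ] tool d [ 0.0009 -0.1344  0.0014]
heading 10.99 turn -0.0002
```

```bash
echo '[{"sy": 0.002}, {"sy": 0.001}, {}, {}]' | python3 nudge.py - 20;python3 to.py 0.4245 -0.1262 0.03 11; echo '[{"sy": 0.002}, {}, {}]' | python3 nudge.py;python3 to.py 0.4245 -0.1262 0.03 11
```

```text
time: 25.88
position: [0.5566, -0.1014, 0.0309]
tool_rot: [0.636, 0.772, -0.004, -0.003]
ft_force: [-9.8, -10.5, 12.6]
grip_width: 0.0091
grip_force: 20.0
now [ 0.5566 -0.1014  0.0309] tool d [ 0.001  -0.1344  0.0022]
heading 11.06 turn 0.0011
time: 26.13
position: [0.5566, -0.1013, 0.0309]
tool_rot: [0.635, 0.772, -0.005, -0.005]
ft_force: [-14.5, -13.6, 15.8]
grip_width: 0.0091
grip_force: 20.0
now [ 0.5566 -0.1013  0.0309] tool d [ 0.001  -0.1344  0.0027]
heading 11.12 turn 0.002
```

Hard against home. I'll relax the overpush, release and lift.

```bash
echo '[{"sy": -0.003}, {"sy": -0.0025}, {}]' | python3 nudge.py; echo '[{}, {}, {}, {}]' | python3 nudge.py 0.024; echo '[{"sz": -0.01}, {"sz": -0.02}, {"sz": -0.035}, {"sz": -0.04}, {"sz": -0.04}, {"sx": -0.04}, {"sx": -0.04}, {"sx": -0.04}, {"sx": -0.04}, {"sx": -0.04}, {}, {}]' | python3 nudge.py
python3 - <<'E'
from lab import *
c=cam("top")
save(c,"t4",170,100,240,180,3.3)
E
```

```text
time: 26.38
position: [0.5565, -0.1014, 0.031]
tool_rot: [0.637, 0.771, -0.001, -0.0]
ft_force: [-3.0, -4.7, 7.6]
grip_width: 0.009
grip_force: 20.0
time: 26.72
position: [0.5573, -0.0996, 0.0297]
tool_rot: [0.637, 0.771, -0.0, -0.001]
ft_force: [0.2, -0.4, -0.1]
grip_width: 0.0225
grip_force: 0.0
time: 27.72
position: [0.596, -0.2988, 0.1754]
tool_rot: [0.638, 0.77, 0.0, 0.0]
ft_force: [0.2, -0.3, -0.6]
grip_width: 0.024
grip_force: 0.0
```

View pics/t4.png

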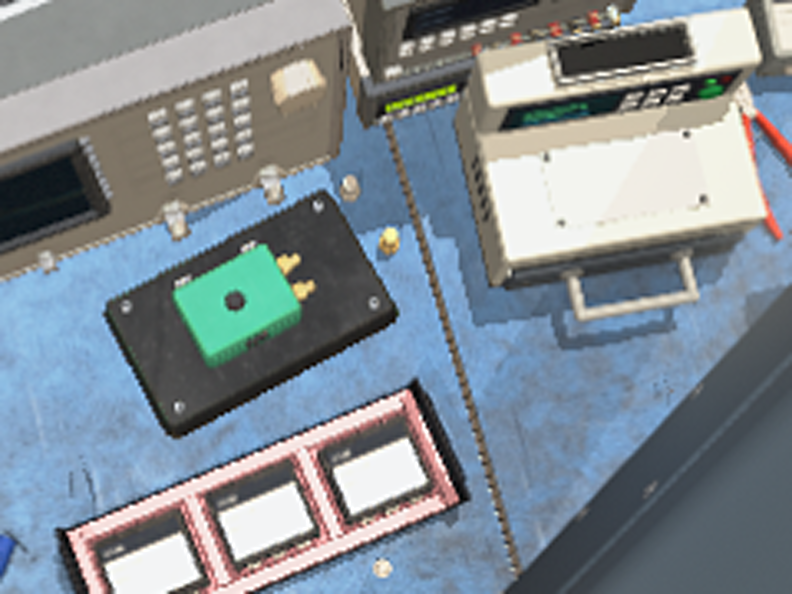

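The drawer is home (bar at about (640,305), closer in than at the start), the modules are in the tote and the loose things are undisturbed. I'll hand in.

```bash
python3 -c "
from rig import robot
print(robot.hand_in())"
```

```text
the job is handed in; nothing more can be done
None
```

The job is handed in at about 28 s: mod_b was set down in pocket_1 and mod_a in pocket_3, mod_old stayed in the middle pocket, the drawer was pushed to its hard stop at home, and the last picture showed both adapters undisturbed (the tape was out of frame).

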